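# Raise the clear sash of the objective's dust cabinet to its pointer

### The arm

A 6-joint arm with a two-finger parallel gripper is mounted at the origin on a cart in front of the work surface, level with it; the furniture and walls round the work are solid. World frame = base frame: x ahead of the robot, y to its left, z up, the work surface at z = 0. Lengths are in m, angles in rad, forces in N, time in s.
With the tool pointing down it reaches from about 0.225 to 0.875 m from the base axis. Payload 3.4 kg.
Tool frame: the origin (TCP) lies midway between the tips of the shut fingers; the grasp point (between the pads) lies 19 mm behind it (manip.grip_point_offset is the distance from the TCP to the grasp point, in m); z points along the fingers, y is the line along which they close (so a half turn about z gives the same grasp; the last joint's range is limited). The gripper opens to 85 mm and grips with 20 to 120 N. Pads are 22 mm wide; open, the fingers measure 114 mm over their backs; the gripper's body (76 mm by 85 mm) begins 54 mm behind the grasp point. The pads swing forward as they close: fully open they stand 13 mm farther back than shut.
Start: joints at [-1.36, 0.276, 1.505, -0, 1.361, -0.121], TCP at [0.187, -0.544, 0.199] pointing down, gripper open.
Joint ranges: [-2.89, 2.89], [-0.75, 2.08], [0.22, 2.7], [-1.18, 4.32], [0.11, 2.71], [-2.7, 2.7]. Speed limits (rad/s): [2.57, 2.57, 3.14, 3.14, 3.14, 3.14].

### API

Orientations are given as a unit quaternion [w, x, y, z].
In Python, from rig import manip gives the robot as it stands.
- The arm moves only by the shell command python3 -m handwheel 'ROWS' [FORCE]. ROWS is JSON, a list of rows, each an object with "translation": the shift along the tool's x, y, z in m, a list of three; "angular": the turn, a rotation vector about the tool's x, y, z in degrees, a list of three; "hand": the closure, from 0 (fully open) to 1 (shut). A call has 1 to 10 rows; each row shifts and turns the commanded pose from where the row before left it, along the tool's axes as they then stand; what a row does not reach is not made up. A row lasts 1/12 s, in which the tool goes at most 41.7 mm and 7.16 degrees, less where a joint would pass 70% of its speed; a pose out of reach is approached as far as the arm can. A call with a gripper value outside its range is refused whole. The fingers move at their own pace and stop on an object; FORCE is the grip in N (left out, the last holds). Time passes only in rows, so rows that do not move let the fingers close. It gives the time, the measured TCP pose, the force, the opening and the grip force at its end, in the units of the state.
- manip.get_state(): the state, without advancing time (a new reading comes with each control period).
- manip.get_image(name): name is "scene" or "top"; returns the picture (384x512x3 uint8, red, green, blue); there is no depth.
- manip.camera_info(name): a dict with "camera_matrix" (3x3 intrinsics, pixels), "k1" (the pictures are not rectified: a ray, as slopes to the right and down, at radius r is drawn at 1 + k1 r^2 times it, then the intrinsics apply), "eye" and "orientation" of the camera in the world. Camera axes: x right, y down, z forward; pixel columns grow to the right and rows downward; lengths in m; the calibration is good to about 2 mm. A picture is of the moment at which its call begins. camera_info takes no time and is no camera call.
- manip.sign_off(): hands the job in; it is judged then, once.
The state is a dict: "clock": time; "qpos": joint angles; "qd": joint speeds; "effort": joint torques, N m; "position": TCP position; "ee_rot": TCP orientation; "contact_force": force on the tool from outside, world axes, zero at the start; "moment": the same for the moment, N m; "width": finger opening in m; "gripper_force": force on a finger pad.
Only numpy, scipy, OpenCV 4.12 (cv2) and the standard library are available. Lean on these libraries where they do the work, as an engineer would, in place of code of your own. Each camera call takes 0.05 s, during which the arm holds its last target. There are 200 camera calls.

### The job

Two small dust cabinets stand on pillars on the optical table; one holds the white microscope objective, the other a small capped vial. Open the one with the objective: push its clear sash up from under the ledge at its lower edge until the underside of the ledge is level with the white pointer clipped to that cabinet's side rail, and leave it standing there. Do not disturb the objective, and leave the other cabinet's sash as it is.

Things in the scene. Friction and masses are not known exactly. Their poses are not given: they have to be found in the camera images.
- objective: White microscope objective, cone top, 31 mm across, 58 mm high, upright in the cabinet to open. Origin: centre of its underside, 120 mm above the table. The cabinet is fixed, 110 wide, 54 deep, 354 high: foot plate, two pillars, then the bay (its floor slab 110 to 120 mm above the table), closed by the sash between two side rails. The twin cabinet, holding a capped vial, may stand on either side.
- lens_ledge (a point): Middle of the front lower edge of the ledge to push: a level steel strip 88 mm long, 6 thick, 38 out from the sash, 40 free below it. x points level into the cabinet, y along the ledge to the left, z up. Shut, this point is 130 mm above the table; it starts 0 to 10 mm higher. The sash (clear, 84 mm high) slides up 115 mm at most; counterbalanced, it needs about 3 N and stays where it is left.
- lens_pointer: Height mark of that cabinet, fixed: black clip 20x16x12 mm with thumb screw on its left side rail; a white blade 3 mm thick, 6 wide, sticks out to the front beside the ledge's left end. Origin: on the cabinet's vertical centre line, level with the blade's middle (which is 52 mm left and 40 in front of it); z up, x into the cabinet. Its height, 172 to 228 mm, is the goal of the ledge's underside.
- vial_ledge (a point): The same point on the ledge of the other cabinet, the one with the vial (32 mm wide, 68 high); its sash must stay as it is. Both ledges can be reached from the front with the fingers tilted about 45 degrees, pointing away from the robot and down, so that the ledge's front edge rests on them.

How it is judged:
At the end, for the whole second after the job is handed in: The underside of the ledge of the objective's cabinet is within 12 mm of the height of that cabinet's pointer and stays there; the objective stands upright (within 10 degrees), and the other sash is within 12 mm of where it began (z of lens_ledge in the frame of lens_pointer between -0.012 and 0.012 m and angle between objective's own z axis and vertical below 0.17 rad and distance of vial_ledge from where it was at the start of the episode below 0.012 m); the robot touches nothing.
It fails at once if the other cabinet's sash is moved by more than 12 mm (distance of vial_ledge from where it was at the start of the episode above 0.012 m).
It fails at once if the objective is shifted by more than 15 mm (distance of objective from where it was at the start of the episode above 0.015 m).
It also fails if it takes over 32 s, if anything falls off the work surface, if the arm or the gripper's body presses on something with over 40 N, if the wrist force passes 120 N, or if a joint passes its speed limit or range.

## Working session

There is one attempt and no reset: what is moved stays moved. The work goes in short steps, Python scripts to look and compute and a shell command to move; the robot and the scene stay as the last step left them, time stands still between calls to the robot, and variables do not carry over. Pictures are saved under pics/ and viewed, at most 10 in all, crops included, and the job is handed in when it is done.

```bash
mkdir -p pics; ls; python3 - <<'E'
from rig import manip
import cv2
for n in ("scene","top"):
    im=manip.get_image(n); cv2.imwrite(f"pics/{n}0.png",im[:,:,::-1]); 
    print(n,manip.camera_info(n))
print(manip.get_state())
E
```

```text
pics
scene {'camera_matrix': array([[474.71449623,   0.        , 254.72088951],
       [  0.        , 474.71449623, 189.74747541],
       [  0.        ,   0.        ,   1.        ]]), 'k1': -0.10392946010092846, 'eye': array([0.24883094, 0.38637481, 0.82445613]), 'orientation': array([ 0.0968483 , -0.24314968,  0.88368154, -0.38807934])}
top {'camera_matrix': array([[405.4011512 ,   0.        , 249.79660147],
       [  0.        , 405.4011512 , 192.54189545],
       [  0.        ,   0.        ,   1.        ]]), 'k1': -0.10960359580518537, 'eye': array([ 0.48012855, -0.21095031,  1.06769671]), 'orientation': array([ 0.03618774, -0.70093929,  0.71101519, -0.04280141])}
{'clock': 0.1, 'qpos': array([-1.35998996e+00,  2.76503986e-01,  1.50602823e+00, -1.29587313e-05,
        1.36069685e+00, -1.20992056e-01]), 'qd': array([-0.00032934, -0.00088504, -0.00383045, -0.00127713, -0.00147772,
        0.00032188]), 'effort': array([ 1.62595683e-03, -4.17701054e+01, -2.46405602e+01, -1.71957895e-04,
        5.80996988e-03, -3.80622339e-06]), 'position': array([ 0.18718419, -0.54311235,  0.19813344]), 'ee_rot': array([-8.17095092e-04,  9.86269705e-01,  1.65140545e-01, -4.30602735e-05]), 'contact_force': array([ 0.69622815, -0.19536434,  0.38334891]), 'moment': array([ 0.00216881, -0.01900049, -0.00750055]), 'gripper_force': 0.0, 'width': 0.08572907390925606}
```

View pics/scene0.png

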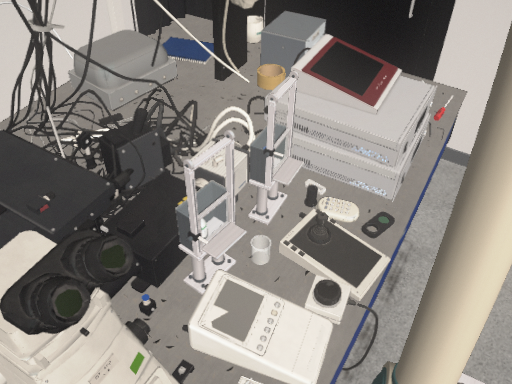

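View pics/top0.png

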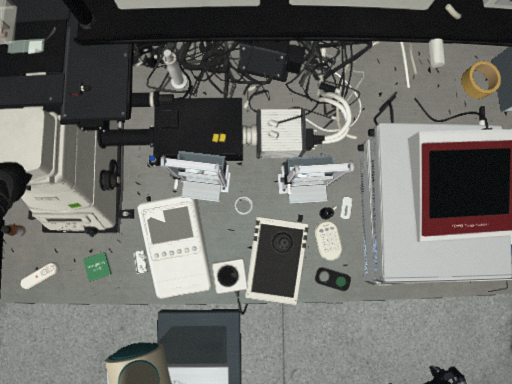

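Two cabinets: the scene view puts one around (210,220) and the other around (275,150); in the top view they are at (200,175) and (315,178). I'll enlarge both.

```bash
python3 - <<'E'
import cv2,numpy as np
s=cv2.imread("pics/scene0.png");t=cv2.imread("pics/top0.png")
cv2.imwrite("pics/s1.png",cv2.resize(s[65:295,170:310],None,fx=2.6,fy=2.6,interpolation=cv2.INTER_CUBIC)) 
a=cv2.resize(s[125:295,170:260],None,fx=3.5,fy=3.5,interpolation=cv2.INTER_CUBIC)
b=cv2.resize(s[65:235,235:325],None,fx=3.5,fy=3.5,interpolation=cv2.INTER_CUBIC)
cv2.imwrite("pics/s1.png",np.hstack([a,b])[:600])
cv2.imwrite("pics/t1.png",cv2.resize(t[140:220,155:355],None,fx=4,fy=4,interpolation=cv2.INTER_CUBIC))
E
```

```text
(no output)
```

View pics/s1.png

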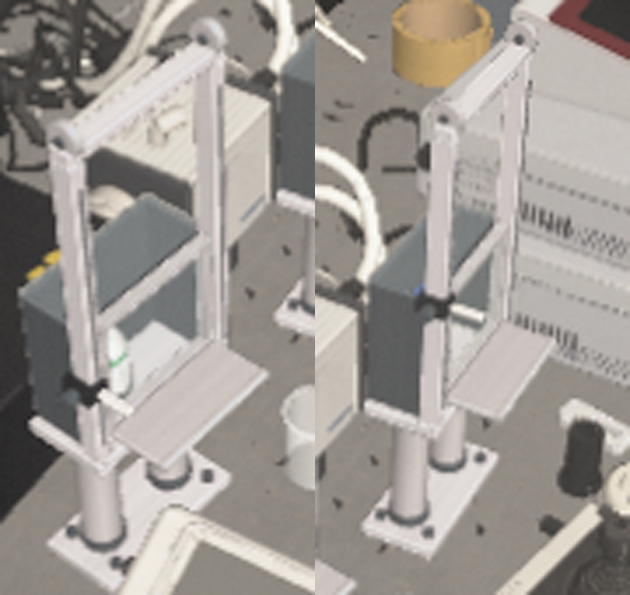

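View pics/t1.png

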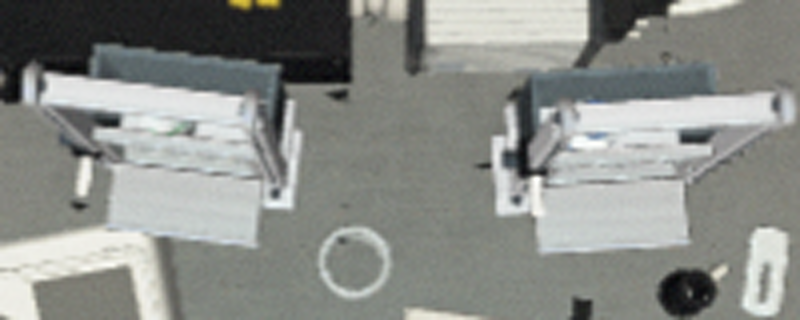

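Left cabinet (scene (200,229)): white objective with a green ring. Right cabinet: blue-capped vial. So the target is the left one (+y). Its ledge front corners are at scene (213,257)/(247,232) and top (182,197)/(219,201). The white blade is at scene (199,236)–(207,242), top (175,180–189). Next I triangulate these.

```bash
cat > h.py <<'E'
import numpy as np,cv2
from rig import manip
from scipy.spatial.transform import Rotation as R
def ray(n,p):
    c=manip.camera_info(n);k=c["k1"]
    u=cv2.undistortPoints(np.array([[p]],float),c["camera_matrix"],np.array([k,0,0,0.]))[0,0]
    q=c["orientation"];d=R.from_quat(q[[1,2,3,0]]).apply([u[0],u[1],1]);return c["eye"],d/np.linalg.norm(d)
def tri(ps,pt):
    (a,d),(b,e)=ray("scene",ps),ray("top",pt)
    s=np.linalg.lstsq(np.c_[d,-e],b-a,rcond=None)[0]
    P,Q=a+s[0]*d,b+s[1]*e;return (P+Q)/2,np.linalg.norm(P-Q)
def proj(n,X):
    c=manip.camera_info(n);Rm=R.from_quat(c["orientation"][[1,2,3,0]])
    r=Rm.inv().as_rotvec();X=np.atleast_2d(X).astype(float)
    return cv2.projectPoints(X,r,-Rm.inv().apply(c["eye"]),c["camera_matrix"],np.array([c["k1"],0,0,0]))[0][:,0]
E
python3 - <<'E'
from h import *
np.set_printoptions(precision=4,suppress=True)
S=lambda x,y:(170+x/3.5-.36,125+y/3.5-.36)
S2=lambda x,y:(235+(x-315)/3.5-.36,65+y/3.5-.36)
T=lambda x,y:(155+x/4-.37,140+y/4-.37)
for n,s,t in [("FL",S(150,460),T(108,230)),("FR",S(268,375),T(257,245)),("BL",S(113,432),T(113,168)),("BR",S(213,340),T(262,182)),("tip",S(131,409),T(80,200)),("base",S(100,391),T(86,155)),
 ("vFL",S2(500,415),T(540,250)),("vFR",S2(556,343),T(690,243)),("vtip",S2(485,316),T(537,212))]: print(n,*tri(s,t))
print(R.from_quat(manip.get_state()["ee_rot"][[1,2,3,0]]).as_matrix())
E
```

```text
FL [ 0.5804 -0.0611  0.1422] 0.010839334540781311
FR [ 0.5667 -0.1486  0.1351] 0.0006756375232982695
BL [ 0.6125 -0.0657  0.1416] 0.0021454140155112746
BR [ 0.6036 -0.1516  0.1401] 0.002704060464398292
tip [ 0.5894 -0.0541  0.1854] 0.0034241208185323913
base [ 0.6132 -0.0575  0.1823] 1.1423045699450037e-05
vFL [ 0.561  -0.3117  0.1398] 0.000573931080896803
vFR [ 0.5646 -0.3999  0.1335] 0.0012191810943467944
vtip [ 0.5731 -0.3024  0.2192] 0.0018141277808625333
[[ 0.9455  0.3257 -0.0004]
 [ 0.3257 -0.9455  0.0016]
 [ 0.0002 -0.0016 -1.    ]]
```

```bash
python3 -c "
from h import *
print(tri((212,271),(193,198)),tri((333,327),(210,290)))"
python3 -m handwheel '[{"translation":[0,0,0],"angular":[0,0,6.5],"hand":1},{"translation":[0,0,0],"angular":[0,0,6.5],"hand":1},{"translation":[0,0,0],"angular":[0,0,6.5],"hand":1},{"translation":[0,0,0],"angular":[0,0,6.5],"hand":1},{"translation":[0,0,0],"angular":[0,7,0],"hand":1},{"translation":[0,0,0],"angular":[0,7,0],"hand":1},{"translation":[0,0,0],"angular":[0,7,0],"hand":1},{"translation":[0,0,0],"angular":[0,7,0],"hand":1},{"translation":[0,0,0],"angular":[0,7,0],"hand":1},{"translation":[0,0,0],"angular":[0,7,0],"hand":1}]' 30
cat >> h.py <<'E'
def go(P):
    s=manip.get_state();M=R.from_quat(s["ee_rot"][[1,2,3,0]]).as_matrix()
    return s["position"],M.round(3),M.T@(np.array(P)-s["position"]),s["contact_force"]
E
python3 -c "
from h import *
print(go((.42,-.10,.26)))"
```

```text
(array([ 0.58940225, -0.07605619,  0.07351565]), np.float64(0.020788889136412254)) (array([ 0.34957718, -0.11579568,  0.01576747]), np.float64(0.0021085606937150453))
clock: 0.93
position: [0.1867, -0.5443, 0.2002]
ee_rot: [0.024, 0.931, -0.057, 0.36]
contact_force: [0.5, 0.0, -1.5]
width: 0.0002
gripper_force: 0.0
(array([ 0.18669871, -0.54432016,  0.20017103]), array([[ 0.734, -0.123,  0.667],
       [-0.088, -0.992, -0.086],
       [ 0.673,  0.004, -0.74 ]]), array([ 0.17239084, -0.46940045,  0.07330766]), array([ 0.53596044,  0.04822394, -1.4936107 ]))
```

```bash
python3 -m handwheel '[{"translation":[0.027,0,-0.03],"angular":[0,3,0],"hand":1},{"translation":[0.012,-0.034,0.005],"angular":[0,0,0],"hand":1},{"translation":[0.012,-0.034,0.005],"angular":[0,0,0],"hand":1},{"translation":[0.012,-0.034,0.005],"angular":[0,0,0],"hand":1},{"translation":[0.012,-0.034,0.005],"angular":[0,0,0],"hand":1},{"translation":[0.012,-0.034,0.005],"angular":[0,0,0],"hand":1},{"translation":[0.012,-0.034,0.005],"angular":[0,0,0],"hand":1},{"translation":[0.012,-0.034,0.005],"angular":[0,0,0],"hand":1},{"translation":[0.012,-0.034,0.005],"angular":[0,0,0],"hand":1},{"translation":[0.012,-0.034,0.005],"angular":[0,0,0],"hand":1}]'
python3 -c "
from h import *
print(go((.42,-.10,.26)))"
```

```text
clock: 1.77
position: [0.3322, -0.2514, 0.2835]
ee_rot: [0.023, 0.922, -0.057, 0.382]
contact_force: [0.5, -0.2, 0.6]
width: -0.0002
gripper_force: 0.0
(array([ 0.33219665, -0.25135693,  0.28349036]), array([[ 0.702, -0.123,  0.702],
       [-0.087, -0.992, -0.086],
       [ 0.707, -0.001, -0.707]]), array([ 0.03179442, -0.16097349,  0.06516742]), array([ 0.50770927, -0.19684207,  0.57282641]))
```

```bash
python3 -m handwheel '[{"translation":[0.008,-0.032,0.012],"angular":[0,0,0],"hand":1},{"translation":[0.008,-0.032,0.012],"angular":[0,0,0],"hand":1},{"translation":[0.008,-0.032,0.012],"angular":[0,0,0],"hand":1},{"translation":[0.008,-0.032,0.012],"angular":[0,0,0],"hand":1},{"translation":[0.0,-0.032,0.012],"angular":[0,0,0],"hand":1},{"translation":[0,0,0.0],"angular":[0,0,0],"hand":1}]'
python3 - <<'E'
from h import *
print(go((.582,-.114,.100)))
im=manip.get_image("scene")[:,:,::-1];t=manip.get_image("top")[:,:,::-1]
f=lambda a:cv2.resize(a,None,fx=2.5,fy=2.5,interpolation=cv2.INTER_CUBIC)
cv2.imwrite("pics/m2.png",np.hstack([f(im[100:300,150:310]),f(t[130:330,120:270])]))
E
```

```text
clock: 2.27
position: [0.4111, -0.1019, 0.263]
ee_rot: [0.018, 0.924, -0.048, 0.38]
contact_force: [-0.2, 0.4, -0.7]
width: 0.0
gripper_force: 0.0
(array([ 0.41109268, -0.10190623,  0.26304657]), array([[ 0.707, -0.102,  0.7  ],
       [-0.075, -0.995, -0.069],
       [ 0.704, -0.004, -0.711]]), array([ 0.00693833, -0.00473827,  0.23636659]), array([-0.15590447,  0.35678712, -0.67126018]))
```

View pics/m2.png

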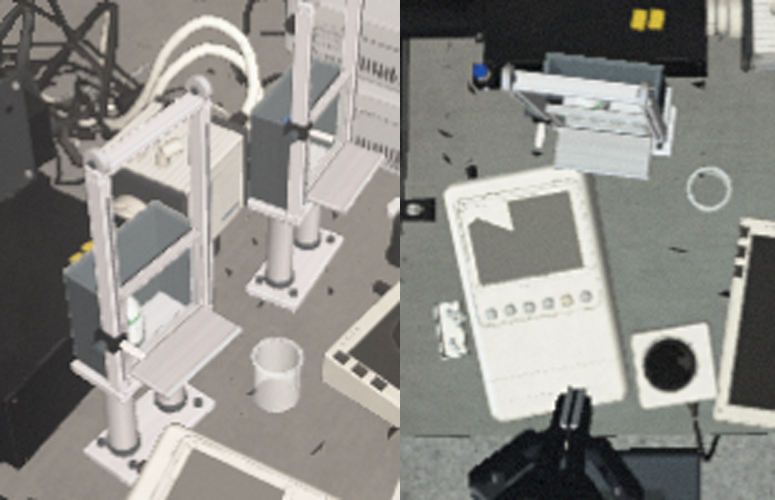

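```bash
python3 -m handwheel '[{"translation":[0,-0.001,0.03],"angular":[0,0,0],"hand":1},{"translation":[0,-0.001,0.03],"angular":[0,0,0],"hand":1},{"translation":[0,-0.001,0.03],"angular":[0,0,0],"hand":1},{"translation":[0,-0.001,0.03],"angular":[0,0,0],"hand":1},{"translation":[0,-0.001,0.03],"angular":[0,0,0],"hand":1},{"translation":[0,0,0.025],"angular":[0,0,0],"hand":1},{"translation":[0,0,0.025],"angular":[0,0,0],"hand":1},{"translation":[0,0,0.02],"angular":[0,0,0],"hand":1},{"translation":[0,0,0.015],"angular":[0,0,0],"hand":1},{"translation":[0,0,0],"angular":[0,0,0],"hand":1}]'
python3 - <<'E'
from h import *
print(go((.582,-.114,.100)))
im=manip.get_image("scene")[:,:,::-1];t=manip.get_image("top")[:,:,::-1]
f=lambda a:cv2.resize(a,None,fx=3.5,fy=3.5,interpolation=cv2.INTER_CUBIC)
cv2.imwrite("pics/m3.png",np.hstack([f(im[140:300,170:290]),f(t[130:290,160:260])]))
E
```

```text
clock: 3.2
position: [0.5731, -0.1328, 0.1001]
ee_rot: [0.023, 0.923, -0.06, 0.38]
contact_force: [-0.9, 0.1, 0.5]
width: 0.0003
gripper_force: 0.0
(array([ 0.57305685, -0.13284065,  0.10006026]), array([[ 0.705, -0.129,  0.698],
       [-0.093, -0.992, -0.089],
       [ 0.703, -0.003, -0.711]]), array([ 0.00449755, -0.01983535,  0.00461354]), array([-0.92625245,  0.12477782,  0.46337137]))
```

View pics/m3.png

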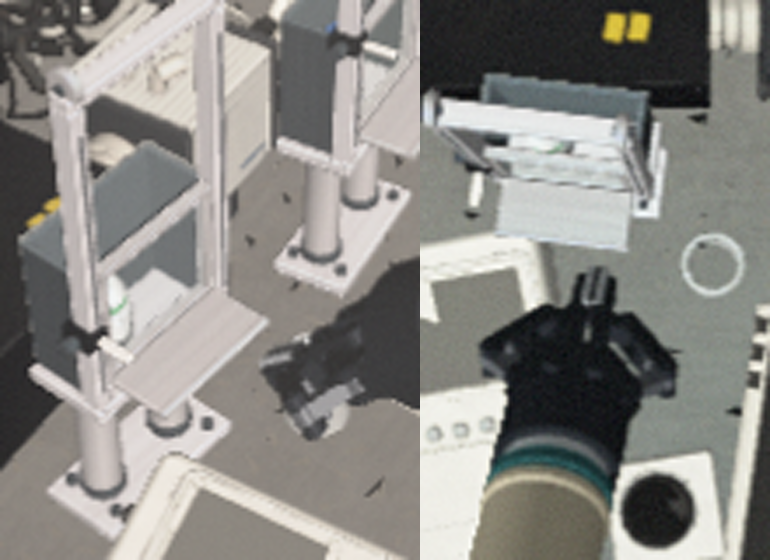

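The tip is just short of the ledge: tip at top (597,268) in the crop, ledge front edge at y≈245. I'll check the projections against the measured ledge.

```bash
python3 - <<'E'
from h import *
p=manip.get_state()["position"]
a=proj("scene",p)[0];b=proj("top",p)[0]
print("tcp predicted crop",(a-[170,140])*3.5,(b-[160,130])*3.5+[420,0])
S=lambda x,y:(170+x/3.5-.36,140+y/3.5-.36)
T=lambda x,y:(160+(x-420)/3.5-.36,130+y/3.5-.36)
for n,s,t in [("FL",S(150,408),T(498,232)),("FR",S(268,322),T(628,249)),("BL",S(113,380),T(500,180)),("BR",S(213,287),T(633,193)),("tip",S(131,357),T(473,213)),("base",S(100,341),T(477,176)),("finger",S(268,362),T(597,270))]: print(n,*tri(s,t))
for P in [(.585,-.0611,.1355),(.574,-.1486,.1355)]:
  print((proj("scene",P)[0]-[170,140])*3.5,(proj("top",P)[0]-[160,130])*3.5+[420,0])
E
```

```text
tcp predicted crop [243.07009732 376.42206999] [603.82989931 244.50919255]
FL [ 0.58240991 -0.06194601  0.13992257] 0.008604378092890691
FR [ 0.56689977 -0.14905486  0.13492294] 0.0006983617453847107
BL [ 0.61306913 -0.06520156  0.14157392] 0.0005404300217464939
BR [ 0.60432359 -0.15251974  0.13932002] 0.002391020136470757
tip [ 0.58825262 -0.05409148  0.18544212] 0.005228227843243379
base [ 0.61093618 -0.05651203  0.18226925] 0.0025915370661930147
finger [ 0.55389713 -0.12795197  0.12961723] 0.001145326125919246
[152.16466071 412.60468054] [493.64098206 221.73034732]
[256.05175721 315.76370737] [625.70475975 236.47773704]
```

```bash
python3 - <<'E'
from h import *
p=np.array([.41109,-.1019,.26305]);z=np.array([.7,-.069,-.711]);x=np.array([.707,-.075,.704])
for s in (0,-.019,-.03,-.05): print("m2",s,(proj("top",p+s*z)[0]-[120,130])*2.5+[400,0])
p=manip.get_state()["position"]
for s in (0,-.019,-.03,-.05): 
  for e in (-.011,.011):print("m3",s,e,(proj("top",p+s*z+e*x)[0]-[160,130])*3.5+[420,0],(proj("scene",p+s*z+e*x)[0]-[170,140])*3.5)
im=cv2.imread("pics/m3.png");cv2.imwrite("pics/m4.png",np.hstack([cv2.resize(im[260:450,210:360],None,fx=2.6,fy=2.6),cv2.resize(im[220:410,530:680],None,fx=2.6,fy=2.6)]))
E
```

```text
m2 0 [578.24550799 359.88311508]
m2 -0.019 [574.29023413 378.7831648 ]
m2 -0.03 [571.94009196 390.03337963]
m2 -0.05 [567.54990496 411.09041336]
m3 0 -0.011 [603.61997358 256.82369114] [254.05339566 391.68190583]
m3 0 0.011 [604.04502472 232.0187765 ] [232.03853639 361.08768963]
m3 -0.019 -0.011 [600.13678941 274.69901773] [273.17636573 387.26020655]
m3 -0.019 0.011 [600.51146531 249.76731428] [250.89190217 356.15388668]
m3 -0.03 -0.011 [598.0731371  285.30031761] [284.53224332 384.63157773]
m3 -0.03 0.011 [598.41699929 260.29835479] [262.08966079 353.22118828]
m3 -0.05 -0.011 [594.22944413 305.06761169] [305.73605233 379.71765237]
m3 -0.05 0.011 [594.5139844  279.94448787] [283.00220088 347.73956377]
```

View pics/m4.png

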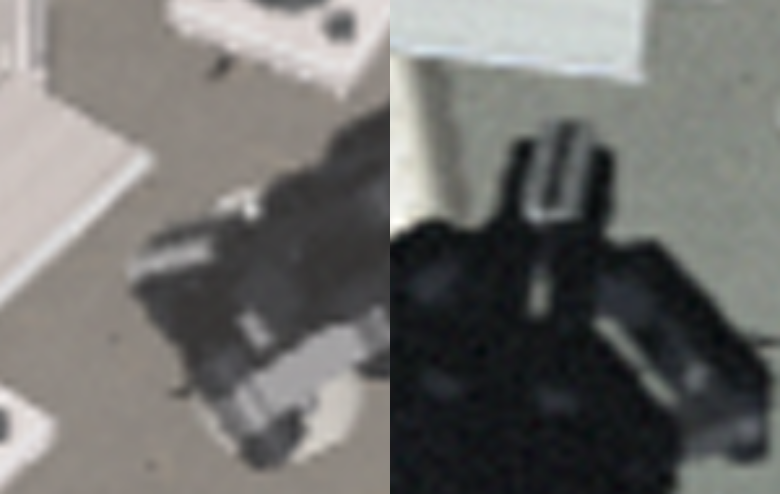

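In both pictures the visible tips sit about 30 mm short, along the tool axis, of where the state puts the TCP. The ledge and camera sizes are consistent, so I go by vision relative to the ledge, in small steps with force checks.

```bash
python3 -m handwheel '[{"translation":[0,-0.01,0],"angular":[0,0,0],"hand":1},{"translation":[0,-0.008,0.004],"angular":[0,0,0],"hand":1},{"translation":[0.001,0,0.006],"angular":[0,0,0],"hand":1},{"translation":[0.001,0,0.006],"angular":[0,0,0],"hand":1},{"translation":[0.001,0,0.006],"angular":[0,0,0],"hand":1},{"translation":[0.001,0,0.006],"angular":[0,0,0],"hand":1},{"translation":[0.001,0,0.005],"angular":[0,0,0],"hand":1},{"translation":[0,0,0],"angular":[0,0,0],"hand":1}]'
python3 - <<'E'
from h import *
print(go((.582,-.114,.100)))
im=manip.get_image("scene")[:,:,::-1];t=manip.get_image("top")[:,:,::-1]
f=lambda a:cv2.resize(a,None,fx=5,fy=5,interpolation=cv2.INTER_CUBIC)
cv2.imwrite("pics/m5.png",np.hstack([f(im[190:290,180:270]),f(t[150:250,170:240])]))
E
```

```text
clock: 3.97
position: [0.6015, -0.1156, 0.084]
ee_rot: [0.024, 0.922, -0.057, 0.382]
contact_force: [-0.2, -1.3, 0.4]
width: -0.0001
gripper_force: 0.0
(array([ 0.60152278, -0.11560536,  0.08400649]), array([[ 0.702, -0.124,  0.702],
       [-0.088, -0.992, -0.087],
       [ 0.707, -0.   , -0.707]]), array([-0.00252482,  0.00082265, -0.02514869]), array([-0.17417081, -1.31893792,  0.37756126]))
```

View pics/m5.png

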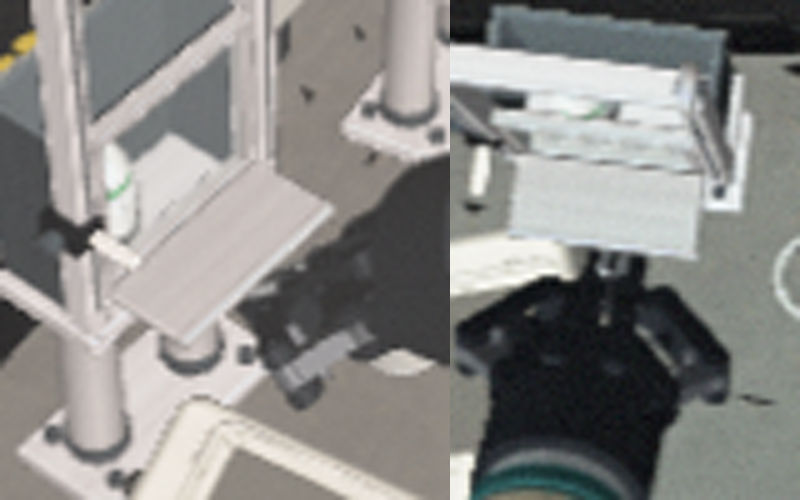

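The tips are now under the ledge in both views (scene crop (265,290), hidden below the strip in top crop (600,255)) with no contact. Next: slightly further in, then up.

```bash
python3 -m handwheel '[{"translation":[0.0035,0,0.0035],"angular":[0,0,0],"hand":1},{"translation":[0.0035,0,-0.0035],"angular":[0,0,0],"hand":1},{"translation":[0.0035,0,-0.0035],"angular":[0,0,0],"hand":1},{"translation":[0.0035,0,-0.0035],"angular":[0,0,0],"hand":1},{"translation":[0.0035,0,-0.0035],"angular":[0,0,0],"hand":1},{"translation":[0.0035,0,-0.0035],"angular":[0,0,0],"hand":1},{"translation":[0,0,0],"angular":[0,0,0],"hand":1}]'
python3 -m handwheel '[{"translation":[0.0035,0,-0.0035],"angular":[0,0,0],"hand":1},{"translation":[0.0035,0,-0.0035],"angular":[0,0,0],"hand":1},{"translation":[0.0035,0,-0.0035],"angular":[0,0,0],"hand":1},{"translation":[0.0035,0,-0.0035],"angular":[0,0,0],"hand":1},{"translation":[0.0035,0,-0.0035],"angular":[0,0,0],"hand":1},{"translation":[0,0,0],"angular":[0,0,0],"hand":1}]'
python3 - <<'E'
from h import *
im=manip.get_image("scene")[:,:,::-1];t=manip.get_image("top")[:,:,::-1]
f=lambda a:cv2.resize(a,None,fx=5,fy=5,interpolation=cv2.INTER_CUBIC)
cv2.imwrite("pics/m6.png",np.hstack([f(im[180:280,180:270]),f(t[150:250,170:240])]))
E
```

```text
clock: 4.65
position: [0.6052, -0.1147, 0.1077]
ee_rot: [0.024, 0.923, -0.056, 0.381]
contact_force: [-2.6, -0.8, -1.0]
width: 0.0
gripper_force: 1.0
clock: 5.15
position: [0.6052, -0.1144, 0.1321]
ee_rot: [0.023, 0.923, -0.056, 0.381]
contact_force: [-3.3, -1.2, -0.6]
width: -0.0
gripper_force: 1.5
```

View pics/m6.png

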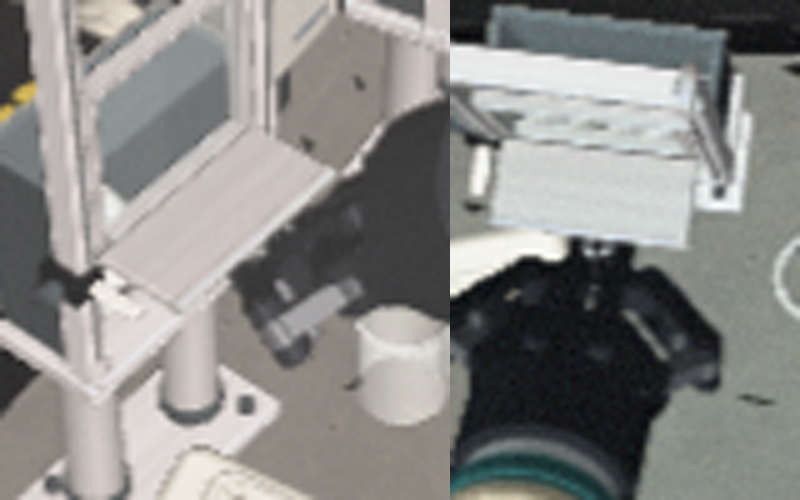

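The sash is rising: ledge corners in the scene crop are (178,312),(335,172),(103,258),(255,125). The blade at (95,280)–(143,308) is still a bit above the ledge underside.

```bash
python3 - <<'E'
from h import *
S=lambda x,y:(180+x/5-.4,180+y/5-.4)
T=lambda x,y:(170+(x-450)/5-.4,150+y/5-.4)
for n,s,t in [("FL",S(178,308),T(490,227)),("FR",S(335,172),T(687,245)),("BL",S(103,258),T(503,138)),("BR",S(255,125),T(697,152)),("tip",S(141,306),T(474,205)),("base",S(95,280),T(481,150))]: print(n,*tri(s,t))
for z in (.15,.155,.16,.165,.17,.175): print(z,*[(proj("scene",p+(z,))[0]-[180,180])*5 for p in [(.582,-.0611),(.573,-.1488),(.6125,-.0655),(.604,-.152)]])
E
```

```text
FL [ 0.57700972 -0.06114576  0.18677787] 0.0028687544845076313
FR [ 0.56651238 -0.14815136  0.18540335] 0.0005242700214658091
BL [ 0.61522546 -0.06712358  0.18583064] 0.000141286970479718
BR [ 0.60651347 -0.15323907  0.18562399] 0.0026405083866421868
tip [ 0.58715045 -0.0540618   0.18855211] 0.004091915287951601
base [ 0.61072302 -0.05707397  0.18594726] 0.0017044934703708242
0.15 [172.49142013 367.65926059] [318.29307458 226.48377866] [110.70316869 326.5927585 ] [254.98816594 191.20258104]
0.155 [171.91860261 358.87277066] [318.31199794 217.64116615] [109.89717074 317.77780381] [254.77245214 182.35289491]
0.16 [171.34172611 350.01395692] [318.33122708 208.7310164 ] [109.08553568 308.89181631] [254.5554803  173.43689007]
0.165 [170.76075293 341.08200349] [318.35076709 199.75263265] [108.26821208 299.93401518] [254.33724202 164.45389811]
0.17 [170.17564504 332.07608349] [318.37062317 190.70530977] [107.44514809 290.90360944] [254.11772893 155.40324289]
0.175 [169.58636405 322.99535889] [318.39080062 181.58833423] [106.61629137 281.79979784] [253.89693262 146.28424048]
```

The ledge top is at about 0.186, so its underside is at about 0.180; blade middle is about 0.184. I raise 4 mm, then lower the fingers clear and back out.

```bash
python3 -m handwheel '[{"translation":[0.0014,0,-0.0014],"angular":[0,0,0],"hand":1},{"translation":[0.0014,0,-0.0014],"angular":[0,0,0],"hand":1},{"translation":[0,0,0],"angular":[0,0,0],"hand":1},{"translation":[0,0,0],"angular":[0,0,0],"hand":1},{"translation":[-0.0035,0,0.0035],"angular":[0,0,0],"hand":1},{"translation":[-0.0035,0,0.0035],"angular":[0,0,0],"hand":1},{"translation":[-0.0035,0,0.0035],"angular":[0,0,0],"hand":1}]'
python3 -m handwheel '[{"translation":[0,0,-0.01],"angular":[0,0,0],"hand":1},{"translation":[0,0,-0.02],"angular":[0,0,0],"hand":1},{"translation":[0,0,-0.02],"angular":[0,0,0],"hand":1},{"translation":[0,0,-0.02],"angular":[0,0,0],"hand":1},{"translation":[0,0,-0.02],"angular":[0,0,0],"hand":1},{"translation":[0,0,-0.02],"angular":[0,0,0],"hand":1},{"translation":[0,0,0],"angular":[0,0,0],"hand":1},{"translation":[0,0,0],"angular":[0,0,0],"hand":1}]'
python3 - <<'E'
from h import *
im=manip.get_image("scene")[:,:,::-1];t=manip.get_image("top")[:,:,::-1]
f=lambda a:cv2.resize(a,None,fx=5,fy=5,interpolation=cv2.INTER_CUBIC)
cv2.imwrite("pics/m7.png",np.hstack([f(im[170:280,180:270]),f(t[150:260,170:240])]))
E
```

```text
clock: 5.83
position: [0.6078, -0.1143, 0.1226]
ee_rot: [0.023, 0.922, -0.056, 0.383]
contact_force: [0.3, 0.3, 0.7]
width: -0.0002
gripper_force: 0.0
clock: 6.5
position: [0.5306, -0.1051, 0.2009]
ee_rot: [0.023, 0.922, -0.056, 0.383]
contact_force: [-0.3, 0.4, 0.4]
width: -0.0001
gripper_force: 0.0
```

View pics/m7.png

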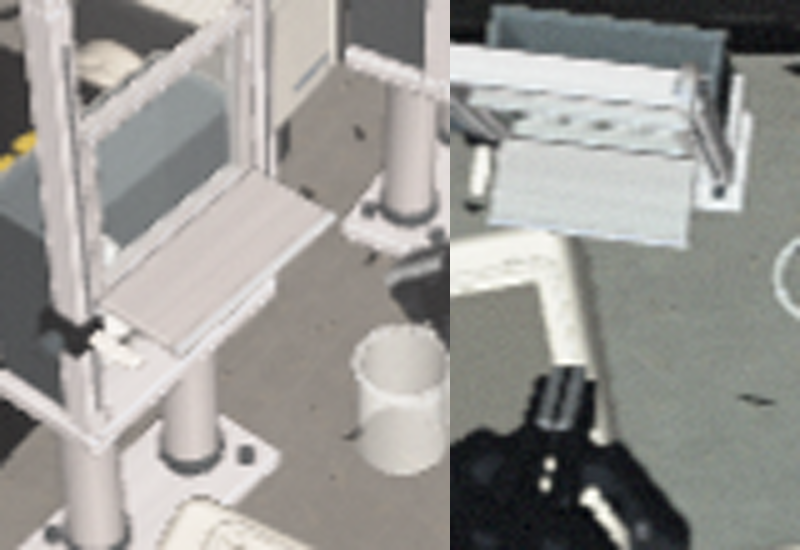

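The fingers are clear and the sash is holding; ledge corners at scene crop (103,300),(180,350),(335,215),(252,168). One final measurement.

```bash
python3 - <<'E'
from h import *
S=lambda x,y:(180+x/5-.4,170+y/5-.4)
T=lambda x,y:(170+(x-450)/5-.4,150+y/5-.4)
for n,s,t in [("FL",S(180,352),T(488,222)),("FR",S(335,215),T(687,243)),("BL",S(103,300),T(502,138)),("BR",S(252,168),T(697,153)),("tip",S(141,357),T(474,205)),("base",S(95,332),T(481,150))]: print(n,*tri(s,t))
E
```

```text
FL [ 0.57769985 -0.06134878  0.18976395] 0.00024788122222585716
FR [ 0.56691031 -0.14846014  0.18871742] 0.0008546161884570321
BL [ 0.61476304 -0.067291    0.1901561 ] 0.0005649199348689509
BR [ 0.60648739 -0.15305054  0.18926692] 0.0005963540473605129
tip [ 0.58717527 -0.05399396  0.18807795] 0.004021511605059463
base [ 0.61079637 -0.05694085  0.18497965] 0.0015525662043856304
```

```bash
python3 -c "
from rig import manip
print(manip.sign_off())"
```

```text
the job is handed in; nothing more can be done
None
```

I handed the job in, with no verdict returned: the objective cabinet's sash stands with its ledge underside at about 0.184 m, and its pointer blade measures about 0.185 m. The arm is clear of everything, it never went near the other cabinet, and I did not re-measure the objective or the other sash.

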